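# Zero a worn gate valve and open it by one true turn

## Task

Set the small gate valve on the laboratory bench: turn its handwheel clockwise until you feel the gate touch its seat, gently and without forcing it, then open it (anticlockwise) by one full turn of the brass nut that lifts the stem. The wheel is worn and turns loose on this nut for part of a turn whenever its direction changes, so count only the turning that really drives the nut. Then let go of the wheel, with the things standing round it left where they are.

Things in the scene. Friction and masses are not known exactly. Their poses are not given: they have to be found in the camera images.
- valve: steel gate valve on a 100 x 260 mm skid bolted to the bench, pipe along its y; origin on the bench under the wheel's axis, z up. Black level handwheel 134 mm over its rim, rim top 141 mm above the bench; fixed parts stay lower. Above the rim stand only the handle and, on the axis, the brass hexagon nut (26 mm wide, top at 154 mm) and stem (12 mm thick, end at 165 mm when closed)
- hub (a point): fixed point on the wheel's upright axis, 170 mm above the bench. Seen from above, clockwise closes, anticlockwise opens. The wheel turns freely (under 1.5 N at the handle) through a play of 0.1 to 0.3 turn on the nut, standing anywhere in it at the start; driving the nut, either way, takes 6 to 10 N along the rim at the handle (less while standing still)
- grip (a point): middle of the upright black handle on the wheel's rim, 60 mm from the wheel's axis: a cylinder 20 mm thick, 144 to 189 mm above the bench; this point is on its axis at 170 mm. It spins freely on its pin, so it can be gripped and led round without turning the gripper
- amber: brown glass bottle, 60 mm wide, 120 mm high, a loose bystander; origin under its centre
- jar: white plastic jar, 56 mm wide, 75 mm high, loose bystander; origin under its centre
- flask: conical glass flask, 72 mm wide, 98 mm high, loose bystander; origin under its centre
- sharps: round yellow tub with red lid, 94 mm wide, 89 mm high, loose bystander; origin under its centre
- spatula: steel spatula 170 mm long lying on the bench, loose bystander; origin near its middle
- stem_end (a point): upper end of the steel stem, on the wheel's axis: 165.0 mm above the bench as the gate touches its seat, 2.5 mm higher per anticlockwise turn of the nut, 0.6 to 1.2 mm higher (at least 1.5 rad of the nut) at the start; the given poses are too rough to set the valve by it
- seat (a joint): how far the closed gate has been forced into its elastic seat, in rad of the wheel: 0 normally, negative when forced. The gate meets its seat as a firm stop; above about 15 N along the rim at the handle the seat gives way, 0.1 rad for each 4 N more, springing back when released; beyond 0.25 rad it is damaged

How it is judged:
By the outcome, as a careful person would: the job done as asked, in the order asked, and still so for the second after the job is handed in, with the robot touching nothing.
It also fails if it takes over 72 s, if anything falls off the work surface, if the arm or the gripper's body presses on something with over 40 N, if the wrist force passes 120 N, or if a joint passes its speed limit or range.

## Robot

A 6-joint arm with a two-finger parallel gripper is mounted at the origin on the work surface. World frame = base frame: x ahead of the robot, y to its left, z up, the work surface at z = 0. Lengths are in mm, angles in rad, forces in N, time in s.
With the tool pointing down it reaches from about 375 to 750 mm from the base axis. Payload 9 kg.
Tool frame: the origin (TCP) lies between the finger pads; the fingertips stand 22 mm ahead of it and the grasp point (between the pads) lies 3 mm ahead of it; z points along the fingers, y is the direction in which the jaws open and shut (so a half turn about z gives the same grasp; the last joint's range is limited). The gripper opens to 85 mm and grips with 20 to 120 N. Pads are 22 mm wide; open, the fingers measure 114 mm over their backs; the gripper's body (76 mm by 85 mm) begins 54 mm behind the grasp point. The pads swing forward as they close: fully open they stand 13 mm farther back than shut.
Start: joints at [0.932, 0.104, 0.097, 1.564, 0, 1.353], TCP at [245.101, 547.686, 253.331] pointing down, gripper open.
Joint ranges: [-2.99, 2.99], [-0.84, 1.86], [-1.1, 1.16], [-1.84, 2.11], [-1.51, 1.56], [-3.14, 3.14]. Speed limits (rad/s): [2.22, 2.22, 2.57, 3.14, 3.14, 3.14].

## Interface

Orientations are given as a rotation vector (axis times angle).
In Python, from plant import env, imaging, order gives the robot as it stands.
- The arm moves only by the tool arm_command, never from a script. Its argument "targets" is text: rows parted by semicolons, each of 6 numbers parted by spaces: the shift along the world's x, y, z in m, then the turn, a rotation vector about the world's x, y, z in degrees. A call has exactly 8 rows; each row is the pose to reach, as a shift and turn from the pose measured when the call began; what a row does not reach only later rows make up. A row lasts 1/8 s, in which the tool goes at most 62.5 mm and 10.7 degrees, less where a joint would pass 70% of its speed; a pose out of reach is approached as far as the arm can. A call with a gripper value outside its range is refused whole. "jaw" is the finger opening in m, from 0 to 0.0854, set as the call begins (left out, the last holds). The fingers move at their own pace and stop on an object; the grip force is fixed at half the most. Time passes only in rows, so rows that repeat a pose let the fingers close, or fill a call up. It gives the time, the measured TCP pose, the force and the opening at its end, in the units of the state.
- env.sense(): the state, without advancing time (a new reading comes with each control period).
- imaging.read_camera(name): name is "scene" or "top"; returns a dict with "pixels" (384x512x3 uint8, blue, green, red), "depth" (384x512 float32, mm along the optical axis (not along the pixel's ray), 0 where there is no reading), "vfov" (degrees; the focal length in pixels is half the picture's height over the tangent of half this angle, whatever the lens; pixels are square), "cx", "cy" (the principal point, pixels), "D" ([k1, k2, p1, p2, k3] as OpenCV has them; the pictures are not rectified), "T" (4x4, takes a point from camera to world coordinates). Camera axes: x right, y up, looking along -z (the intrinsics and any distortion apply to the point x, -y, -z); pixel columns grow to the right and rows downward; lengths in mm; the calibration is good to about 2 mm. A picture is of the moment at which its call begins.
- order.sign_off(): hands the job in, once; it reports no verdict.
Trained networks look in a picture, given as the dict that the camera call returned (one of the last four; its "shot" number tells which), for a name from the list of things; names that differ only in an ending like _2 or _b are one class to them, and where a whole thing is asked for, a point or a joint stands for the part that bears it (a point fixed in the world has none). Each returns a list of dicts, best first, with "p" (0 to 1); they miss things now and then, are a little off and sometimes report something else, mostly with a low value. They report only what shows in the picture. A call takes as long as a camera call.
- imaging.masks_of(picture, name): "pixels" (384x512 bool, what is visible of it) and "box" ([left, top, right, bottom] in pixels, round what is visible of it).
- imaging.tip_of(picture, name): "pixel" ([row, column] in pixels: a listed point, or the origin of a listed thing).
The state is a dict: "clock": time; "q": joint angles; "qd": joint speeds; "effort": joint torques, N m; "position": TCP position; "tool_rot": TCP orientation; "contact_force": force on the tool from outside, world axes, zero at the start; "ft_torque": the same for the moment, N m; "width": finger opening in mm.
Only numpy, scipy, OpenCV 4.12 (cv2) and the standard library are available. Lean on these libraries where they do the work, as an engineer would, in place of code of your own. Each camera call takes 0.05 s, during which the arm holds its last target. There are 200 camera calls.

## Working session

There is one attempt and no reset: what is moved stays moved. The work goes in short steps, Python scripts to look and compute and a tool call to move; the robot and the scene stay as the last step left them, time stands still between calls to the robot, and variables do not carry over. Pictures are saved under pics/ and viewed, about 8 in all and at most 12, crops included, and the job is handed in when it is done.

Besides the shell and the picture viewer there is one more tool, called as a command line: name --argument value ..., lists and objects as JSON in quotes. arm_command: Moves the arm, as the interface text tells. Its arguments: {"type":"object","properties":{"targets":{"type":"string"},"jaw":{"type":"number"}},"required":["targets"]}

```bash
mkdir -p pics
cat > h.py <<'E'
import numpy as np, cv2
from plant import env, imaging, order
def ray(d,px):
    f=192/np.tan(np.radians(d["vfov"])/2); K=np.array([[f,0,d["cx"]],[0,f,d["cy"]],[0,0,1]])
    u=cv2.undistortPoints(np.array([[[px[1],px[0]]]],float),K,np.array(d["D"],float))[0,0]
    return np.array([u[0],-u[1],-1.])
def at_depth(d,px,z):
    return (d["T"]@np.r_[ray(d,px)*z,1])[:3]
def at_height(d,px,h):
    r=d["T"][:3,:3]@ray(d,px); o=d["T"][:3,3]; return o+r*(h-o[2])/r[2]
E
python3 - <<'E'
from h import *
np.set_printoptions(precision=1,suppress=True)
s=env.sense(); print(s)
for c in("scene","top"):
    d=imaging.read_camera(c); cv2.imwrite(f"pics/{c}0.png",d["pixels"]); print(c,d["T"][:3,3])
    for n,h in(("hub",170),("grip",170),("stem_end",166),("valve",0),("amber",0),("jar",0),("flask",0),("sharps",0),("spatula",0)):
        for t in imaging.tip_of(d,n)[:2]:
            print(n,round(t["p"],2),np.array(t["pixel"]),at_height(d,t["pixel"],h))
E
```

```text
{'clock': 0.0, 'q': array([0.9, 0.1, 0.1, 1.6, 0. , 1.4]), 'qd': array([-0.,  0., -0., -0., -0.,  0.]), 'effort': array([ -0. , -55.7,  50.4,   0. ,  -0. ,   0. ]), 'position': array([244.9, 547.4, 252.5]), 'tool_rot': array([-0.7, -3.1,  0. ]), 'contact_force': array([-0.8, -0.6, -0.4]), 'ft_torque': array([-0., -0., -0.]), 'width': 85.14152781480514}
scene [1465.8  484.3 1249. ]
hub 0.57 [208.3 251.3] [600.7  50.  170. ]
grip 0.38 [209.  269.7] [580.  102.6 170. ]
valve 0.58 [237.7 251.5] [584.1  39.2   0. ]
amber 0.94 [272.7 300.5] [647.1 240.7   0. ]
jar 0.74 [208.2 213.2] [ 520.3 -142.3    0. ]
jar 0.6 [231.1 394.6] [356.8 472.8   0. ]
flask 0.93 [259.7 223. ] [704.4  -5.9   0. ]
sharps 0.8 [229.3 395.2] [348.1 472.8   0. ]
sharps 0.28 [209.8 268.2] [446.1  39.1   0. ]
spatula 0.61 [158.  161.4] [ 370.3 -459.7    0. ]
top [ 240.5   -6.2 1333.9]
hub 0.7 [158.  234.7] [583.9  44.  170. ]
grip 0.51 [156.1 214.9] [587.7 100.4 170. ]
valve 0.67 [169.3 235.1] [596.1  48.5   0. ]
valve 0.44 [157.9 213.6] [632.2 119.9   0. ]
amber 0.81 [153. 182.] [645.7 224.4   0. ]
amber 0.5 [168.5 235.7] [598.9  46.6   0. ]
jar 0.72 [191.5 292.9] [ 529.1 -138.8    0. ]
flask 0.67 [153.4 212.5] [647.3 124.3   0. ]
flask 0.65 [137.3 253. ] [706.9  -5.9   0. ]
sharps 0.64 [237.9  97.5] [357.  478.4   0. ]
sharps 0.52 [154.  177.7] [641.9 238.3   0. ]
spatula 0.56 [246.4 390.8] [ 361.4 -453.1    0. ]
```

Run:
```python
import cv2,numpy as np
a=cv2.imread("pics/scene0.png")[130:330,150:400]; b=cv2.imread("pics/top0.png")[90:250,140:340]
cv2.imwrite("pics/c1.png",cv2.resize(a,None,fx=3,fy=3,interpolation=2)); cv2.imwrite("pics/c2.png",cv2.resize(b,None,fx=3.7,fy=3.7,interpolation=2))
```

```text
(no output)
```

View pics/c1.png

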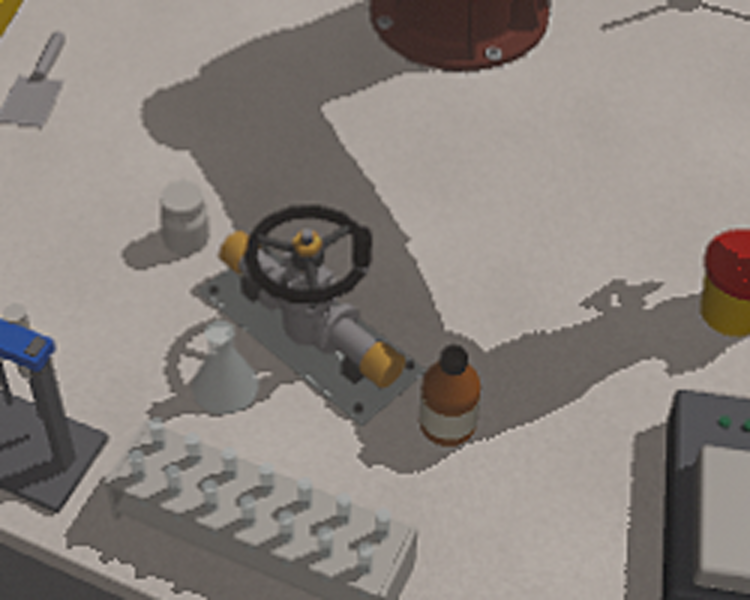

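View pics/c2.png

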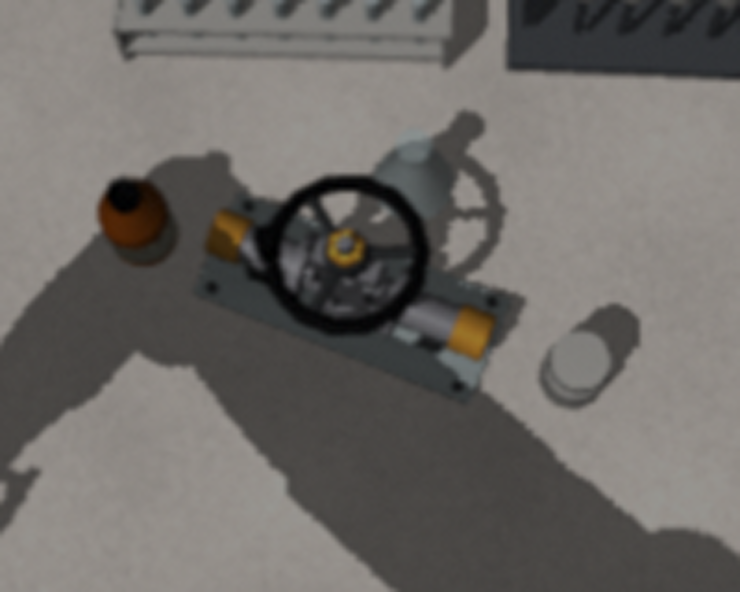

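The wheel is level at about (588, 45), with its upright handle on the +y side and the stem and nut at centre. The amber bottle, flask and jar stand clear, below handle height. Next I'll refine the hub and handle positions from depth.

```bash
cat > loc.py <<'E'
from h import *
from scipy.optimize import least_squares
np.set_printoptions(precision=1,suppress=True)
for c in("scene","top"):
    d=imaging.read_camera(c); f=192/np.tan(np.radians(d["vfov"])/2)
    v,u=np.nonzero(d["depth"]>0); z=d["depth"][v,u].astype(float)
    K=np.array([[f,0,d["cx"]],[0,f,d["cy"]],[0,0,1]])
    n=cv2.undistortPoints(np.c_[u,v].astype(float)[:,None],K,np.array(d["D"],float))[:,0]
    P=np.c_[n[:,0]*z,-n[:,1]*z,-z]@d["T"][:3,:3].T+d["T"][:3,3]
    P=P[np.hypot(P[:,0]-590,P[:,1]-48)<110]
    R=P[(P[:,2]>128)&(P[:,2]<143)]
    r=np.hypot(*(R[:,:2]-[590,48]).T); R=R[(r>40)&(r<85)]
    s=least_squares(lambda p:np.hypot(R[:,0]-p[0],R[:,1]-p[1])-p[2],[590,48,61],loss="soft_l1",f_scale=3)
    H=P[P[:,2]>155]; G=H[np.hypot(*(H[:,:2]-s.x[:2]).T)>35]; N=H[np.hypot(*(H[:,:2]-s.x[:2]).T)<20]
    print(c,"rim",s.x,len(R),"handle",len(G),G.mean(0) if len(G) else "",G.max(0) if len(G) else "",G.min(0) if len(G) else "","stem",N.mean(0) if len(N) else "")
E
python3 loc.py
```

```text
scene rim [597.4  49.7  58.6] 326 handle 76 [594.2 109.4 178.8] [603.3 117.6 196.3] [581.2  97.6 155.1] stem [596.2  48.9 160.8]
top rim [591.8  50.4  58.6] 565 handle 57 [586.4 110.1 182.1] [596.9 119.1 193.3] [579.3 101.2 155.2] stem [591.   51.2 160.1]
```

arm_command --targets "0.036 -0.046 0 0 0 0; 0.072 -0.092 0 0 0 0; 0.108 -0.138 0 0 0 0; 0.144 -0.184 0 0 0 0; 0.18 -0.23 0 0 0 0; 0.216 -0.276 0 0 0 0; 0.252 -0.322 0 0 0 0; 0.288 -0.368 0 0 0 0" --jaw 0.045

```text
clock: 2.1
position: [534.1, 178.0, 253.6]
tool_rot: [0.656, 3.072, 0.001]
contact_force: [0.9, 0.8, -0.2]
width: 45.0
```

arm_command --targets "0.02 -0.026 0 0 0 0; 0.04 -0.052 0 0 0 0; 0.054 -0.069 0 0 0 0; 0.054 -0.069 0 0 0 0; 0.054 -0.069 -0.02 0 0 0; 0.054 -0.069 -0.03 0 0 0; 0.054 -0.069 -0.03 0 0 0; 0.054 -0.069 -0.03 0 0 0"

```text
clock: 3.1
position: [588.1, 109.4, 224.3]
tool_rot: [0.655, 3.071, 0.001]
contact_force: [0.3, 0.4, -0.0]
width: 44.7
```

Run:
```python
from h import *
a=imaging.read_camera("scene")["pixels"][160:250,210:310]; b=imaging.read_camera("top")["pixels"][110:200,190:290]
cv2.imwrite("pics/d1.png",cv2.resize(np.hstack([a,b]),None,fx=4,fy=4,interpolation=2)); print(env.sense()["position"])
```

```text
[588.32968305 109.19001782 224.35820296]
```

View pics/d1.png

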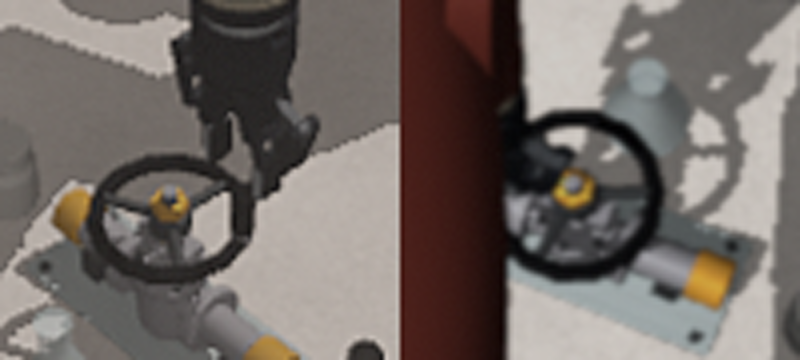

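The handle (crop ~242,205) lies below and between the two fingertips (~215,150 and ~265,190). I'll descend and close.

arm_command --targets "0 0 -0.01 0 0 0; 0 0 -0.02 0 0 0; 0 0 -0.03 0 0 0; 0 0 -0.04 0 0 0; 0 0 -0.051 0 0 0; 0 0 -0.051 0 0 0; 0 0 -0.051 0 0 0; 0 0 -0.051 0 0 0"

```text
clock: 4.2
position: [588.7, 109.1, 174.0]
tool_rot: [0.655, 3.07, 0.001]
contact_force: [-0.1, 0.3, 0.7]
width: 44.6
```

arm_command --targets "0 0 0 0 0 0; 0 0 0 0 0 0; 0 0 0 0 0 0; 0 0 0 0 0 0; 0 0 0 0 0 0; 0 0 0 0 0 0; 0 0 0 0 0 0; 0 0 0 0 0 0" --jaw 0

```text
clock: 5.2
position: [588.8, 109.5, 174.4]
tool_rot: [0.655, 3.069, 0.002]
contact_force: [-0.9, 5.3, 5.4]
width: 18.2
```

Run:
```python
from h import *
s=env.sense(); print(s["clock"],s["position"],s["contact_force"],s["ft_torque"],s["width"])
```

```text
5.2 [588.8488596  109.49540997 174.36683904] [-0.91582449  5.34695942  5.41583486] [ 9.12427242e-01  5.62812326e-04 -5.48373916e-02] 18.219632101742185
```

```bash
cat > arc.py <<'E'
# usage: arc.py cx cy dtheta  -> rows from current angle; prints force decomposition and log
import sys; from h import *
cx,cy,dt=map(float,sys.argv[1:4]); s=env.sense(); p=s["position"]; F=s["contact_force"]
v=p[:2]-[cx,cy]; r=np.hypot(*v); a=np.arctan2(v[1],v[0]); er=v/r; et=np.array([-er[1],er[0]])
print(f"t {s['clock']:.2f} pos {p.round(1)} ang {a:.3f} r {r:.1f} Frad {F[:2]@er:.1f} Ftan {F[:2]@et:.1f} Fz {F[2]:.1f} w {s['width']:.1f}")
with open("log.txt","a") as f: print(s["clock"],*p,*F,file=f)
o=[]
for k in range(1,9):
    b=a+dt*k/8; q=np.array([cx,cy])+60*np.array([np.cos(b),np.sin(b)])-p[:2]
    o.append("%.4f %.4f %.4f 0 0 0"%(q[0]/1e3,q[1]/1e3,0))
print("; ".join(o))
E
python3 arc.py 594 50 -0.5
```

```text
t 5.20 pos [588.8 109.5 174.4] ang 1.657 r 59.7 Frad 5.4 Ftan 0.5 Fz 5.4 w 18.2
0.0037 0.0005 0.0000 0 0 0; 0.0075 0.0005 0.0000 0 0 0; 0.0112 0.0002 0.0000 0 0 0; 0.0149 -0.0003 0.0000 0 0 0; 0.0186 -0.0010 0.0000 0 0 0; 0.0222 -0.0020 0.0000 0 0 0; 0.0258 -0.0032 0.0000 0 0 0; 0.0293 -0.0046 0.0000 0 0 0
```

arm_command --targets "0.0037 0.0005 0 0 0 0; 0.0075 0.0005 0 0 0 0; 0.0112 0.0002 0 0 0 0; 0.0149 -0.0003 0 0 0 0; 0.0186 -0.0010 0 0 0 0; 0.0222 -0.0020 0 0 0 0; 0.0258 -0.0032 0 0 0 0; 0.0293 -0.0046 0 0 0 0"

```text
clock: 6.2
position: [617.0, 105.9, 174.2]
tool_rot: [-0.654, -3.073, -0.004]
contact_force: [-7.7, 6.5, 8.5]
width: 18.4
```

```bash
python3 arc.py 594 50 -0.4
```

```text
t 6.20 pos [617.  105.9 174.2] ang 1.180 r 60.5 Frad 3.1 Ftan 9.5 Fz 8.5 w 18.4
0.0026 -0.0016 0.0000 0 0 0; 0.0052 -0.0030 0.0000 0 0 0; 0.0079 -0.0045 0.0000 0 0 0; 0.0104 -0.0061 0.0000 0 0 0; 0.0128 -0.0078 0.0000 0 0 0; 0.0152 -0.0097 0.0000 0 0 0; 0.0175 -0.0116 0.0000 0 0 0; 0.0196 -0.0137 0.0000 0 0 0
```

arm_command --targets "0.0026 -0.0016 0 0 0 0; 0.0052 -0.0030 0 0 0 0; 0.0079 -0.0045 0 0 0 0; 0.0104 -0.0061 0 0 0 0; 0.0128 -0.0078 0 0 0 0; 0.0152 -0.0097 0 0 0 0; 0.0175 -0.0116 0 0 0 0; 0.0196 -0.0137 0 0 0 0"

```text
clock: 7.2
position: [636.3, 93.8, 174.3]
tool_rot: [-0.652, -3.072, -0.009]
contact_force: [-2.7, 10.5, 6.8]
width: 18.4
```

```bash
python3 arc.py 594 50 -0.4
```

```text
t 7.20 pos [636.3  93.8 174.3] ang 0.803 r 60.9 Frad 5.7 Ftan 9.3 Fz 6.8 w 18.4
0.0015 -0.0028 0.0000 0 0 0; 0.0035 -0.0050 0.0000 0 0 0; 0.0054 -0.0074 0.0000 0 0 0; 0.0071 -0.0098 0.0000 0 0 0; 0.0088 -0.0123 0.0000 0 0 0; 0.0103 -0.0149 0.0000 0 0 0; 0.0117 -0.0176 0.0000 0 0 0; 0.0129 -0.0203 0.0000 0 0 0
```

arm_command --targets "0.0015 -0.0028 0 0 0 0; 0.0035 -0.0050 0 0 0 0; 0.0054 -0.0074 0 0 0 0; 0.0071 -0.0098 0 0 0 0; 0.0088 -0.0123 0 0 0 0; 0.0103 -0.0149 0 0 0 0; 0.0117 -0.0176 0 0 0 0; 0.0129 -0.0203 0 0 0 0"

```text
clock: 8.2
position: [649.7, 75.3, 174.5]
tool_rot: [-0.65, -3.072, -0.014]
contact_force: [1.5, 11.4, 5.4]
width: 18.5
```

```bash
python3 arc.py 594 50 -0.22
```

```text
t 8.20 pos [649.7  75.3 174.5] ang 0.426 r 61.2 Frad 6.1 Ftan 9.7 Fz 5.4 w 18.5
-0.0004 -0.0020 0.0000 0 0 0; 0.0002 -0.0035 0.0000 0 0 0; 0.0008 -0.0051 0.0000 0 0 0; 0.0013 -0.0066 0.0000 0 0 0; 0.0018 -0.0082 0.0000 0 0 0; 0.0023 -0.0098 0.0000 0 0 0; 0.0027 -0.0114 0.0000 0 0 0; 0.0030 -0.0130 0.0000 0 0 0
```

arm_command --targets "0.0001 -0.0020 0 0 0 0; 0.0006 -0.0035 0 0 0 0; 0.0013 -0.0051 0 0 0 0; 0.0019 -0.0066 0 0 0 0; 0.0024 -0.0082 0 0 0 0; 0.0030 -0.0098 0 0 0 0; 0.0034 -0.0114 0 0 0 0; 0.0038 -0.0130 0 0 0 0"

```text
clock: 9.2
position: [653.9, 63.8, 174.5]
tool_rot: [-0.648, -3.073, -0.019]
contact_force: [1.3, 10.1, 4.9]
width: 18.5
```

```bash
python3 arc.py 595 50.5 -0.13
python3 - <<'E'
import numpy as np; from scipy.optimize import least_squares
L=np.loadtxt("log.txt"); P=L[:,1:3]
print(least_squares(lambda c:np.hypot(*(P-c).T)-60,[594,50]).x, least_squares(lambda c:np.hypot(*(P-c[:2]).T)-c[2],[594,50,60]).x)
E
```

```text
t 9.20 pos [653.9  63.8 174.5] ang 0.222 r 60.3 Frad 3.5 Ftan 9.6 Fz 4.9 w 18.5
-0.0001 -0.0010 0.0000 0 0 0; 0.0001 -0.0020 0.0000 0 0 0; 0.0002 -0.0029 0.0000 0 0 0; 0.0004 -0.0039 0.0000 0 0 0; 0.0006 -0.0049 0.0000 0 0 0; 0.0007 -0.0058 0.0000 0 0 0; 0.0008 -0.0068 0.0000 0 0 0; 0.0009 -0.0078 0.0000 0 0 0
[595.4343949   49.87823416] [595.44487544  49.89280241  59.98423103]
```

```bash
python3 - <<'E'
s=open("arc.py").read()
s=s.replace('o=[]','from scipy.spatial.transform import Rotation as R\nw=np.degrees((R.from_rotvec([0.655,3.071,0.001])*R.from_rotvec(s["tool_rot"]).inv()).as_rotvec()); dz=174.2-p[2]\no=[]')
s=s.replace('"%.4f %.4f %.4f 0 0 0"%(q[0]/1e3,q[1]/1e3,0)','"%.4f %.4f %.4f %.1f %.1f %.1f"%(q[0]/1e3,q[1]/1e3,dz/1e3*k/8,*(w*k/8))')
open("arc.py","w").write(s)
E
python3 arc.py 595.4 50 -0.08
```

```text
t 9.20 pos [653.9  63.8 174.5] ang 0.232 r 60.1 Frad 3.6 Ftan 9.6 Fz 4.9 w 18.5
0.0001 -0.0006 -0.0000 -0.1 -0.0 -0.0; 0.0002 -0.0012 -0.0001 -0.2 -0.0 -0.1; 0.0003 -0.0018 -0.0001 -0.3 -0.0 -0.1; 0.0004 -0.0024 -0.0001 -0.3 -0.0 -0.1; 0.0006 -0.0029 -0.0002 -0.4 -0.0 -0.2; 0.0007 -0.0035 -0.0002 -0.5 -0.0 -0.2; 0.0008 -0.0041 -0.0002 -0.6 -0.0 -0.2; 0.0009 -0.0047 -0.0003 -0.7 -0.0 -0.3
```

arm_command --targets "0.0001 -0.0006 0 -0.1 0 0; 0.0002 -0.0012 0 -0.2 0 0; 0.0003 -0.0018 0 -0.3 0 -0.1; 0.0004 -0.0024 0 -0.3 0 -0.1; 0.0006 -0.0029 0 -0.4 0 -0.2; 0.0007 -0.0035 0 -0.5 0 -0.2; 0.0008 -0.0041 0 -0.6 0 -0.2; 0.0009 -0.0047 0 -0.7 0 -0.3"

```text
clock: 10.2
position: [654.8, 60.6, 174.3]
tool_rot: [0.655, 3.072, 0.005]
contact_force: [-0.1, 9.5, 4.4]
width: 18.5
```

```bash
python3 arc.py 595.4 50 -0.08
```

```text
t 10.20 pos [654.8  60.6 174.3] ang 0.177 r 60.3 Frad 1.6 Ftan 9.3 Fz 4.4 w 18.5
-0.0002 -0.0006 -0.0000 -0.0 -0.0 -0.0; -0.0001 -0.0012 -0.0000 -0.0 -0.0 -0.0; 0.0000 -0.0018 -0.0000 -0.1 -0.0 -0.0; 0.0001 -0.0024 -0.0000 -0.1 -0.0 -0.0; 0.0002 -0.0030 -0.0001 -0.1 -0.0 -0.0; 0.0002 -0.0036 -0.0001 -0.1 -0.0 -0.0; 0.0003 -0.0042 -0.0001 -0.1 -0.0 -0.0; 0.0004 -0.0048 -0.0001 -0.1 -0.0 -0.0
```

arm_command --targets "0 -0.0008 0 0 0 0; 0.0001 -0.0016 0 0 0 0; 0.0001 -0.0023 0 0 0 0; 0.0002 -0.0031 0 0 0 0; 0.0002 -0.0038 0 0 0 0; 0.0003 -0.0046 0 0 0 0; 0.0003 -0.0053 0 0 0 0; 0.0004 -0.006 0 0 0 0"

```text
clock: 11.2
position: [655.4, 56.1, 174.2]
tool_rot: [0.653, 3.073, 0.009]
contact_force: [0.4, 8.6, 4.6]
width: 18.6
```

```bash
python3 arc.py 595.4 50 -0.11
```

```text
t 11.20 pos [655.4  56.1 174.2] ang 0.101 r 60.3 Frad 1.3 Ftan 8.5 Fz 4.6 w 18.6
-0.0002 -0.0008 -0.0000 -0.0 -0.0 -0.0; -0.0001 -0.0017 -0.0000 -0.1 -0.0 -0.0; -0.0001 -0.0025 -0.0000 -0.1 -0.0 -0.0; -0.0000 -0.0033 -0.0000 -0.2 -0.0 -0.0; 0.0000 -0.0041 -0.0000 -0.2 -0.0 -0.1; 0.0000 -0.0050 -0.0000 -0.2 -0.0 -0.1; 0.0000 -0.0058 -0.0000 -0.3 -0.0 -0.1; 0.0000 -0.0066 -0.0000 -0.3 -0.0 -0.1
```

arm_command --targets "0 -0.0008 0 0 0 0; 0 -0.0017 0 -0.1 0 0; 0 -0.0025 0 -0.1 0 0; 0 -0.0033 0 -0.2 0 0; 0 -0.0041 0 -0.2 0 0; 0 -0.005 0 -0.2 0 0; 0 -0.0058 0 -0.3 0 0; 0 -0.0066 0 -0.3 0 0"

```text
clock: 12.2
position: [655.7, 51.0, 174.3]
tool_rot: [0.651, 3.072, 0.006]
contact_force: [0.5, 8.9, 4.4]
width: 18.5
```

```bash
python3 arc.py 595.4 50 -0.11
```

```text
t 12.20 pos [655.7  51.  174.3] ang 0.016 r 60.3 Frad 0.7 Ftan 8.9 Fz 4.4 w 18.5
-0.0003 -0.0008 -0.0000 -0.0 0.0 -0.0; -0.0003 -0.0017 -0.0000 -0.0 0.0 -0.0; -0.0003 -0.0025 -0.0000 -0.1 0.0 -0.1; -0.0004 -0.0033 -0.0000 -0.1 0.0 -0.1; -0.0004 -0.0041 -0.0000 -0.1 0.0 -0.1; -0.0005 -0.0050 -0.0001 -0.1 0.0 -0.1; -0.0005 -0.0058 -0.0001 -0.2 0.0 -0.1; -0.0006 -0.0066 -0.0001 -0.2 0.0 -0.1
```

arm_command --targets "0 -0.0008 0 0 0 0; 0 -0.0017 0 0 0 0; -0.0001 -0.0025 0 -0.1 0 0; -0.0002 -0.0033 0 -0.1 0 0; -0.0003 -0.0041 0 -0.1 0 0; -0.0003 -0.005 0 -0.1 0 0; -0.0004 -0.0058 0 -0.2 0 0; -0.0005 -0.0066 0 -0.2 0 0"

```text
clock: 13.2
position: [655.6, 45.8, 174.2]
tool_rot: [0.649, 3.072, 0.005]
contact_force: [2.3, 9.2, 4.5]
width: 18.8
```

```bash
python3 arc.py 595.4 50 -0.11
```

```text
t 13.20 pos [655.6  45.8 174.2] ang -0.070 r 60.3 Frad 1.6 Ftan 9.3 Fz 4.5 w 18.8
-0.0004 -0.0008 -0.0000 -0.0 0.0 -0.0; -0.0004 -0.0016 -0.0000 -0.0 0.0 -0.1; -0.0005 -0.0024 -0.0000 -0.1 0.0 -0.1; -0.0006 -0.0033 -0.0000 -0.1 0.0 -0.1; -0.0007 -0.0041 -0.0000 -0.1 0.0 -0.1; -0.0009 -0.0049 -0.0000 -0.1 0.0 -0.2; -0.0010 -0.0057 -0.0000 -0.1 0.0 -0.2; -0.0011 -0.0065 -0.0000 -0.1 0.1 -0.2
```

arm_command --targets "-0.0004 -0.0008 0 0 0 0; -0.0004 -0.0016 0 0 0 -0.1; -0.0005 -0.0024 0 -0.1 0 -0.1; -0.0006 -0.0033 0 -0.1 0 -0.1; -0.0007 -0.0041 0 -0.1 0 -0.1; -0.0009 -0.0049 0 -0.1 0 -0.2; -0.001 -0.0057 0 -0.1 0 -0.2; -0.0011 -0.0065 0 -0.1 0.1 -0.2"

```text
clock: 14.2
position: [655.0, 40.7, 174.3]
tool_rot: [0.653, 3.072, 0.007]
contact_force: [3.0, 9.0, 3.3]
width: 18.4
```

```bash
python3 arc.py 595.4 50 -0.11
```

```text
t 14.20 pos [655.   40.7 174.3] ang -0.155 r 60.3 Frad 1.6 Ftan 9.3 Fz 3.3 w 18.4
-0.0005 -0.0008 -0.0000 -0.0 0.0 -0.0; -0.0006 -0.0016 -0.0000 -0.1 0.0 -0.0; -0.0008 -0.0024 -0.0000 -0.1 0.0 -0.0; -0.0009 -0.0032 -0.0001 -0.1 0.0 -0.0; -0.0011 -0.0040 -0.0001 -0.1 0.0 -0.0; -0.0013 -0.0048 -0.0001 -0.2 0.0 -0.0; -0.0015 -0.0056 -0.0001 -0.2 0.0 -0.1; -0.0017 -0.0064 -0.0001 -0.2 0.0 -0.1
```

arm_command --targets "-0.0005 -0.0008 0 0 0 0; -0.0006 -0.0016 0 -0.1 0 0; -0.0008 -0.0024 0 -0.1 0 0; -0.0009 -0.0032 0 -0.1 0 0; -0.0011 -0.004 0 -0.1 0 0; -0.0013 -0.0048 0 -0.2 0 0; -0.0015 -0.0056 0 -0.2 0 -0.1; -0.0017 -0.0064 0 -0.2 0 -0.1"

```text
clock: 15.2
position: [653.9, 35.6, 174.3]
tool_rot: [0.654, 3.07, 0.006]
contact_force: [3.3, 9.2, 3.3]
width: 18.4
```

```bash
python3 arc.py 595.4 50 -0.11
```

```text
t 15.20 pos [653.9  35.6 174.3] ang -0.241 r 60.3 Frad 1.0 Ftan 9.7 Fz 3.3 w 18.4
-0.0005 -0.0007 -0.0000 -0.0 0.0 -0.0; -0.0007 -0.0015 -0.0000 -0.0 0.0 -0.0; -0.0009 -0.0023 -0.0001 -0.1 0.0 -0.0; -0.0011 -0.0031 -0.0001 -0.1 0.0 -0.0; -0.0014 -0.0039 -0.0001 -0.1 0.1 -0.0; -0.0017 -0.0047 -0.0001 -0.1 0.1 -0.0; -0.0019 -0.0055 -0.0001 -0.1 0.1 -0.0; -0.0022 -0.0062 -0.0001 -0.2 0.1 -0.0
```

arm_command --targets "-0.0005 -0.0007 0 0 0 0; -0.0007 -0.0015 0 0 0 0; -0.0009 -0.0023 0 -0.1 0 0; -0.0011 -0.0031 0 -0.1 0 0; -0.0014 -0.0039 0 -0.1 0.1 0; -0.0017 -0.0047 0 -0.1 0.1 0; -0.0019 -0.0055 0 -0.1 0.1 0; -0.0022 -0.0062 0 -0.2 0.1 0"

```text
clock: 16.2
position: [652.5, 30.6, 174.4]
tool_rot: [0.653, 3.07, 0.004]
contact_force: [2.8, 8.3, 3.4]
width: 18.4
```

```bash
python3 arc.py 595.4 50 -0.11
```

```text
t 16.20 pos [652.5  30.6 174.4] ang -0.327 r 60.3 Frad -0.0 Ftan 8.7 Fz 3.4 w 18.4
-0.0006 -0.0007 -0.0000 -0.0 0.0 -0.0; -0.0008 -0.0015 -0.0000 -0.0 0.0 -0.0; -0.0011 -0.0022 -0.0001 -0.0 0.0 -0.0; -0.0014 -0.0030 -0.0001 -0.1 0.0 -0.0; -0.0017 -0.0038 -0.0001 -0.1 0.1 -0.0; -0.0021 -0.0045 -0.0001 -0.1 0.1 -0.1; -0.0024 -0.0053 -0.0002 -0.1 0.1 -0.1; -0.0027 -0.0060 -0.0002 -0.1 0.1 -0.1
```

arm_command --targets "-0.0006 -0.0007 0 0 0 0; -0.0008 -0.0015 0 0 0 0; -0.0011 -0.0022 0 0 0 0; -0.0014 -0.003 0 -0.1 0 0; -0.0017 -0.0038 0 -0.1 0.1 0; -0.0021 -0.0045 0 -0.1 0.1 0; -0.0024 -0.0053 0 -0.1 0.1 0; -0.0027 -0.006 0 -0.1 0.1 0"

```text
clock: 17.2
position: [651.0, 26.8, 174.5]
tool_rot: [0.651, 3.071, 0.009]
contact_force: [7.1, 13.9, 1.3]
width: 18.5
```

```bash
python3 arc.py 595.4 50 -0.11
```

```text
t 17.20 pos [651.   26.8 174.5] ang -0.396 r 60.3 Frad 1.2 Ftan 15.6 Fz 1.3 w 18.5
-0.0006 -0.0007 -0.0000 -0.0 0.0 -0.0; -0.0009 -0.0014 -0.0001 -0.1 0.0 -0.0; -0.0012 -0.0022 -0.0001 -0.1 0.1 -0.1; -0.0016 -0.0029 -0.0002 -0.1 0.1 -0.1; -0.0020 -0.0036 -0.0002 -0.2 0.1 -0.1; -0.0023 -0.0044 -0.0002 -0.2 0.1 -0.1; -0.0027 -0.0051 -0.0003 -0.2 0.1 -0.1; -0.0031 -0.0058 -0.0003 -0.3 0.1 -0.2
```

The tangential force rose from about 9.3 N to 15.6 N and the wheel advanced less, so the gate is on its seat (angle ≈ -0.39). Now I'll reverse; the first 0.55 rad is surely inside the play.

```bash
python3 arc.py 595.4 50 0.57; sed -i '$d' log.txt
```

```text
t 17.20 pos [651.   26.8 174.5] ang -0.396 r 60.3 Frad 1.2 Ftan 15.6 Fz 1.3 w 18.5
0.0013 0.0041 -0.0000 -0.0 0.0 -0.0; 0.0025 0.0082 -0.0001 -0.1 0.0 -0.0; 0.0034 0.0124 -0.0001 -0.1 0.1 -0.1; 0.0040 0.0166 -0.0002 -0.1 0.1 -0.1; 0.0043 0.0209 -0.0002 -0.2 0.1 -0.1; 0.0044 0.0251 -0.0002 -0.2 0.1 -0.1; 0.0041 0.0294 -0.0003 -0.2 0.1 -0.1; 0.0035 0.0336 -0.0003 -0.3 0.1 -0.2
```

arm_command --targets "0.0013 0.0041 0 0 0 0; 0.0025 0.0082 -0.0001 -0.1 0 0; 0.0034 0.0124 -0.0001 -0.1 0.1 -0.1; 0.0040 0.0166 -0.0002 -0.1 0.1 -0.1; 0.0043 0.0209 -0.0002 -0.2 0.1 -0.1; 0.0044 0.0251 -0.0002 -0.2 0.1 -0.1; 0.0041 0.0294 -0.0003 -0.2 0.1 -0.1; 0.0035 0.0336 -0.0003 -0.3 0.1 -0.2"

```text
clock: 18.2
position: [654.6, 60.7, 174.4]
tool_rot: [0.656, 3.07, 0.0]
contact_force: [2.0, -0.0, 5.5]
width: 18.5
```

```bash
python3 arc.py 595.4 50 0.08; python3 arc.py 595.4 50 0.56
```

```text
t 18.20 pos [654.6  60.7 174.4] ang 0.179 r 60.2 Frad 1.9 Ftan -0.4 Fz 5.5 w 18.5
-0.0003 0.0006 -0.0000 0.0 0.0 0.0; -0.0004 0.0011 -0.0000 0.0 0.0 0.0; -0.0005 0.0017 -0.0001 0.0 0.0 0.0; -0.0007 0.0023 -0.0001 0.0 0.0 0.0; -0.0008 0.0029 -0.0001 0.0 0.0 0.0; -0.0009 0.0035 -0.0001 0.0 0.0 0.0; -0.0011 0.0041 -0.0002 0.0 0.1 0.0; -0.0012 0.0047 -0.0002 0.0 0.1 0.0
t 18.20 pos [654.6  60.7 174.4] ang 0.179 r 60.2 Frad 1.9 Ftan -0.4 Fz 5.5 w 18.5
-0.0011 0.0041 -0.0000 0.0 0.0 0.0; -0.0022 0.0081 -0.0000 0.0 0.0 0.0; -0.0037 0.0120 -0.0001 0.0 0.0 0.0; -0.0054 0.0159 -0.0001 0.0 0.0 0.0; -0.0074 0.0196 -0.0001 0.0 0.0 0.0; -0.0097 0.0231 -0.0001 0.0 0.0 0.0; -0.0121 0.0265 -0.0002 0.0 0.1 0.0; -0.0149 0.0297 -0.0002 0.0 0.1 0.0
```

arm_command --targets "-0.0001 0.0005 0 0 0 0; -0.0002 0.001 0 0 0 0; -0.0003 0.0015 0 0 0 0; -0.0005 0.002 0 0 0 0; -0.0007 0.0026 0 0 0 0; -0.0008 0.0031 0 0 0 0; -0.0009 0.0036 0 0 0 0; -0.0011 0.0041 0 0 0 0"

```text
clock: 19.2
position: [653.6, 64.9, 174.4]
tool_rot: [0.656, 3.069, 0.001]
contact_force: [3.5, -0.1, 5.4]
width: 18.7
```

arm_command --targets "-0.0001 0.0005 0 0 0 0; -0.0002 0.001 0 0 0 0; -0.0003 0.0015 0 0 0 0; -0.0005 0.002 0 0 0 0; -0.0007 0.0025 0 0 0 0; -0.0008 0.003 0 0 0 0; -0.001 0.0035 0 0 0 0; -0.0012 0.004 0 0 0 0"

```text
clock: 20.2
position: [652.4, 68.9, 174.5]
tool_rot: [0.656, 3.069, 0.001]
contact_force: [3.2, 0.7, 3.7]
width: 18.7
```

arm_command --targets "-0.0002 0.0005 0 0 0 0; -0.0004 0.001 0 0 0 0; -0.0006 0.0015 0 0 0 0; -0.0008 0.002 0 0 0 0; -0.001 0.0025 0 0 0 0; -0.0012 0.003 0 0 0 0; -0.0014 0.0034 0 0 0 0; -0.0015 0.0039 0 0 0 0"

```text
clock: 21.2
position: [650.9, 72.8, 174.5]
tool_rot: [0.656, 3.069, 0.001]
contact_force: [3.9, 1.1, 4.7]
width: 18.7
```

arm_command --targets "-0.0002 0.0005 0 0 0 0; -0.0004 0.001 0 0 0 0; -0.0006 0.0015 0 0 0 0; -0.0008 0.0019 0 0 0 0; -0.001 0.0024 0 0 0 0; -0.0013 0.0029 0 0 0 0; -0.0015 0.0034 0 0 0 0; -0.0018 0.0039 0 0 0 0"

```text
clock: 22.2
position: [649.1, 76.8, 174.5]
tool_rot: [0.656, 3.069, 0.001]
contact_force: [4.0, 0.2, 4.8]
width: 18.4
```

```bash
python3 arc.py 595.4 50 0.42
```

```text
t 22.20 pos [649.1  76.8 174.5] ang 0.462 r 60.0 Frad 3.7 Ftan -1.6 Fz 4.8 w 18.4
-0.0015 0.0028 -0.0000 0.0 0.0 0.0; -0.0031 0.0055 -0.0001 0.0 0.0 0.0; -0.0049 0.0081 -0.0001 0.0 0.0 0.0; -0.0068 0.0106 -0.0002 0.0 0.0 0.0; -0.0088 0.0130 -0.0002 0.0 0.1 0.0; -0.0109 0.0153 -0.0002 0.0 0.1 0.0; -0.0132 0.0175 -0.0003 0.0 0.1 0.0; -0.0156 0.0196 -0.0003 0.0 0.1 0.0
```

arm_command --targets "-0.0003 0.0005 0 0 0 0; -0.0005 0.001 0 0 0 0; -0.0008 0.0015 0 0 0 0; -0.001 0.002 0 0 0 0; -0.0013 0.0025 0 0 0 0; -0.0016 0.003 0 0 0 0; -0.0018 0.0035 0 0 0 0; -0.0021 0.004 0 0 0 0"

```text
clock: 23.2
position: [646.9, 80.8, 174.5]
tool_rot: [0.656, 3.069, 0.001]
contact_force: [3.2, 0.7, 5.1]
width: 18.7
```

arm_command --targets "-0.0003 0.0005 0 0 0 0; -0.0006 0.001 0 0 0 0; -0.0009 0.0014 0 0 0 0; -0.0012 0.0019 0 0 0 0; -0.0015 0.0024 0 0 0 0; -0.0018 0.0028 0 0 0 0; -0.0021 0.0033 0 0 0 0; -0.0024 0.0038 0 0 0 0"

```text
clock: 24.2
position: [644.4, 84.6, 174.4]
tool_rot: [0.656, 3.07, 0.001]
contact_force: [2.3, 1.4, 5.0]
width: 18.8
```

arm_command --targets "-0.0003 0.0005 0 0 0 0; -0.0007 0.0009 0 0 0 0; -0.001 0.0014 0 0 0 0; -0.0013 0.0018 0 0 0 0; -0.0017 0.0023 0 0 0 0; -0.002 0.0027 0 0 0 0; -0.0023 0.0032 0 0 0 0; -0.0027 0.0036 0 0 0 0"

```text
clock: 25.2
position: [641.7, 88.2, 174.4]
tool_rot: [0.656, 3.07, 0.001]
contact_force: [2.7, 0.8, 4.5]
width: 18.8
```

arm_command --targets "-0.0004 0.0004 0 0 0 0; -0.0007 0.0008 0 0 0 0; -0.0011 0.0013 0 0 0 0; -0.0015 0.0017 0 0 0 0; -0.0019 0.0021 0 0 0 0; -0.0022 0.0025 0 0 0 0; -0.0026 0.003 0 0 0 0; -0.003 0.0034 0 0 0 0"

```text
clock: 26.2
position: [638.7, 91.7, 174.4]
tool_rot: [0.656, 3.07, 0.001]
contact_force: [2.7, 0.8, 5.0]
width: 18.8
```

```bash
python3 arc.py 595.4 50 0.6
```

```text
t 26.20 pos [638.7  91.7 174.4] ang 0.767 r 60.1 Frad 2.5 Ftan -1.3 Fz 5.0 w 18.8
-0.0033 0.0031 -0.0000 0.0 0.0 0.0; -0.0068 0.0059 -0.0000 0.0 0.0 0.0; -0.0104 0.0085 -0.0001 0.0 0.0 0.0; -0.0143 0.0109 -0.0001 0.0 0.0 0.0; -0.0183 0.0129 -0.0001 0.0 0.0 0.0; -0.0225 0.0146 -0.0001 0.0 0.0 0.0; -0.0267 0.0160 -0.0002 0.0 0.0 0.0; -0.0311 0.0171 -0.0002 0.0 0.1 0.0
```

arm_command --targets "-0.0004 0.0004 0 0 0 0; -0.0008 0.0008 0 0 0 0; -0.0012 0.0012 0 0 0 0; -0.0016 0.0016 0 0 0 0; -0.002 0.002 0 0 0 0; -0.0025 0.0024 0 0 0 0; -0.0029 0.0028 0 0 0 0; -0.0033 0.0031 0 0 0 0"

```text
clock: 27.2
position: [635.3, 94.8, 174.4]
tool_rot: [0.656, 3.07, 0.001]
contact_force: [3.0, 1.7, 5.6]
width: 18.5
```

arm_command --targets "-0.0004 0.0004 0 0 0 0; -0.0009 0.0007 0 0 0 0; -0.0013 0.0011 0 0 0 0; -0.0017 0.0014 0 0 0 0; -0.0022 0.0018 0 0 0 0; -0.0026 0.0021 0 0 0 0; -0.003 0.0025 0 0 0 0; -0.0035 0.0028 0 0 0 0"

```text
clock: 28.2
position: [631.8, 97.7, 174.4]
tool_rot: [0.656, 3.07, 0.001]
contact_force: [2.9, 3.3, 4.7]
width: 18.5
```

arm_command --targets "-0.0005 0.0003 0 0 0 0; -0.0009 0.0006 0 0 0 0; -0.0014 0.001 0 0 0 0; -0.0018 0.0013 0 0 0 0; -0.0023 0.0016 0 0 0 0; -0.0027 0.0019 0 0 0 0; -0.0032 0.0023 0 0 0 0; -0.0036 0.0026 0 0 0 0"

```text
clock: 29.2
position: [628.2, 100.3, 174.4]
tool_rot: [0.656, 3.07, 0.001]
contact_force: [1.3, 2.2, 4.2]
width: 18.4
```

arm_command --targets "-0.0005 0.0003 0 0 0 0; -0.001 0.0006 0 0 0 0; -0.0015 0.0009 0 0 0 0; -0.002 0.0012 0 0 0 0; -0.0024 0.0015 0 0 0 0; -0.0029 0.0018 0 0 0 0; -0.0034 0.0021 0 0 0 0; -0.0039 0.0024 0 0 0 0"

```text
clock: 30.2
position: [625.0, 102.1, 174.6]
tool_rot: [0.656, 3.068, -0.0]
contact_force: [7.2, -0.7, 3.8]
width: 18.5
```

```bash
python3 arc.py 595.4 50 0.6
```

```text
t 30.20 pos [625.  102.1 174.6] ang 1.054 r 60.0 Frad 2.9 Ftan -6.7 Fz 3.8 w 18.5
-0.0040 0.0021 -0.0000 0.0 0.0 0.0; -0.0081 0.0039 -0.0001 0.0 0.0 0.0; -0.0124 0.0053 -0.0001 0.0 0.1 0.0; -0.0167 0.0065 -0.0002 0.0 0.1 0.0; -0.0211 0.0073 -0.0002 0.1 0.1 0.0; -0.0256 0.0077 -0.0003 0.1 0.1 0.1; -0.0301 0.0079 -0.0003 0.1 0.1 0.1; -0.0346 0.0076 -0.0004 0.1 0.2 0.1
```

Engaged: the tangential force jumped to -6.7 N at angle ≈1.05, so the play is about 1.44 rad. The goal is now one full turn, back to angle ≈1.05 while still driving.

arm_command --targets "-0.0040 0.0021 0 0 0 0; -0.0081 0.0039 -0.0001 0 0 0; -0.0124 0.0053 -0.0001 0 0.1 0; -0.0167 0.0065 -0.0002 0 0.1 0; -0.0211 0.0073 -0.0002 0.1 0.1 0; -0.0256 0.0077 -0.0003 0.1 0.1 0.1; -0.0301 0.0079 -0.0003 0.1 0.1 0.1; -0.0346 0.0076 -0.0004 0.1 0.2 0.1"

```text
clock: 31.2
position: [591.5, 109.8, 174.6]
tool_rot: [0.654, 3.069, 0.003]
contact_force: [9.1, 2.4, 1.0]
width: 18.7
```

```bash
python3 arc.py 595.4 50 0.8
```

```text
t 31.20 pos [591.5 109.8 174.6] ang 1.635 r 60.0 Frad 1.8 Ftan -9.2 Fz 1.0 w 18.7
-0.0060 -0.0006 -0.0000 -0.0 0.0 -0.0; -0.0118 -0.0019 -0.0001 -0.0 0.0 -0.0; -0.0175 -0.0038 -0.0001 -0.0 0.0 -0.0; -0.0230 -0.0062 -0.0002 -0.0 0.1 -0.0; -0.0282 -0.0091 -0.0002 -0.0 0.1 -0.0; -0.0331 -0.0126 -0.0003 -0.0 0.1 -0.0; -0.0377 -0.0165 -0.0003 -0.0 0.1 -0.0; -0.0418 -0.0209 -0.0004 -0.0 0.1 -0.0
```

arm_command --targets "-0.0060 -0.0006 0 0 0 0; -0.0118 -0.0019 -0.0001 0 0 0; -0.0175 -0.0038 -0.0001 0 0 0; -0.0230 -0.0062 -0.0002 0 0.1 0; -0.0282 -0.0091 -0.0002 0 0.1 0; -0.0331 -0.0126 -0.0003 0 0.1 0; -0.0377 -0.0165 -0.0003 0 0.1 0; -0.0418 -0.0209 -0.0004 0 0.1 0"

```text
clock: 32.2
position: [550.3, 89.7, 174.3]
tool_rot: [0.653, 3.07, 0.006]
contact_force: [6.2, 5.7, 3.5]
width: 18.6
```

```bash
python3 arc.py 595.4 50 0.8
```

```text
t 32.20 pos [550.3  89.7 174.3] ang 2.419 r 60.1 Frad -0.9 Ftan -8.4 Fz 3.5 w 18.6
-0.0037 -0.0047 -0.0000 -0.0 0.0 -0.0; -0.0069 -0.0098 -0.0000 -0.0 0.0 -0.0; -0.0097 -0.0151 -0.0001 -0.1 0.0 -0.0; -0.0118 -0.0207 -0.0001 -0.1 0.1 -0.0; -0.0134 -0.0265 -0.0001 -0.1 0.1 -0.0; -0.0145 -0.0324 -0.0001 -0.1 0.1 -0.0; -0.0149 -0.0384 -0.0001 -0.2 0.1 -0.0; -0.0147 -0.0444 -0.0001 -0.2 0.1 -0.1
```

arm_command --targets "-0.0037 -0.0047 0 0 0 0; -0.0069 -0.0098 0 0 0 0; -0.0097 -0.0151 0 -0.1 0 0; -0.0118 -0.0207 0 -0.1 0.1 0; -0.0134 -0.0265 0 -0.1 0.1 0; -0.0145 -0.0324 0 -0.1 0.1 0; -0.0149 -0.0384 0 -0.2 0.1 0; -0.0147 -0.0444 0 -0.2 0.1 0"

```text
clock: 33.2
position: [535.3, 46.8, 174.2]
tool_rot: [0.652, 3.072, 0.006]
contact_force: [2.1, 9.7, 4.6]
width: 18.6
```

```bash
python3 arc.py 595.4 50 0.8
```

```text
t 33.20 pos [535.3  46.8 174.2] ang -3.088 r 60.2 Frad -2.7 Ftan -9.6 Fz 4.6 w 18.6
0.0008 -0.0060 0.0000 -0.0 0.0 -0.0; 0.0020 -0.0118 0.0000 -0.0 0.0 -0.0; 0.0038 -0.0176 0.0000 -0.1 0.0 -0.0; 0.0062 -0.0231 0.0000 -0.1 0.0 -0.1; 0.0091 -0.0283 0.0000 -0.1 0.0 -0.1; 0.0125 -0.0333 0.0000 -0.1 0.0 -0.1; 0.0164 -0.0378 0.0000 -0.2 0.0 -0.1; 0.0207 -0.0420 0.0000 -0.2 0.0 -0.1
```

arm_command --targets "0.0008 -0.0060 0 0 0 0; 0.0020 -0.0118 0 0 0 0; 0.0038 -0.0176 0 -0.1 0 0; 0.0062 -0.0231 0 -0.1 0 -0.1; 0.0091 -0.0283 0 -0.1 0 -0.1; 0.0125 -0.0333 0 -0.1 0 -0.1; 0.0164 -0.0378 0 -0.2 0 -0.1; 0.0207 -0.0420 0 -0.2 0 -0.1"

```text
clock: 34.2
position: [554.3, 6.0, 173.9]
tool_rot: [-0.653, -3.07, -0.004]
contact_force: [-6.9, 6.5, 10.1]
width: 18.3
```

```bash
python3 arc.py 595.4 50 0.8
```

```text
t 34.20 pos [554.3   6.  173.9] ang -2.323 r 60.2 Frad -0.0 Ftan -9.5 Fz 10.1 w 18.3
0.0047 -0.0037 0.0000 -0.0 -0.0 -0.0; 0.0097 -0.0071 0.0001 -0.0 -0.1 -0.0; 0.0149 -0.0100 0.0001 -0.1 -0.1 -0.0; 0.0205 -0.0123 0.0002 -0.1 -0.1 -0.0; 0.0262 -0.0141 0.0002 -0.1 -0.1 -0.0; 0.0321 -0.0153 0.0002 -0.1 -0.2 -0.0; 0.0380 -0.0159 0.0003 -0.1 -0.2 -0.0; 0.0440 -0.0159 0.0003 -0.1 -0.2 -0.1
```

arm_command --targets "0.0047 -0.0037 0 0 0 0; 0.0097 -0.0071 0.0001 0 -0.1 0; 0.0149 -0.0100 0.0001 -0.1 -0.1 0; 0.0205 -0.0123 0.0002 -0.1 -0.1 0; 0.0262 -0.0141 0.0002 -0.1 -0.1 0; 0.0321 -0.0153 0.0002 -0.1 -0.2 0; 0.0380 -0.0159 0.0003 -0.1 -0.2 0; 0.0440 -0.0159 0.0003 -0.1 -0.2 -0.1"

```text
clock: 35.2
position: [596.1, -10.3, 173.8]
tool_rot: [-0.657, -3.068, 0.001]
contact_force: [-9.6, -3.6, 10.1]
width: 18.8
```

```bash
python3 arc.py 595.4 50 0.8
```

```text
t 35.20 pos [596.1 -10.3 173.8] ang -1.559 r 60.3 Frad 3.5 Ftan -9.7 Fz 10.1 w 18.8
0.0060 0.0007 0.0001 0.0 -0.0 0.0; 0.0119 0.0017 0.0001 0.0 -0.1 0.0; 0.0177 0.0032 0.0002 0.0 -0.1 0.0; 0.0233 0.0053 0.0002 0.0 -0.2 0.0; 0.0287 0.0080 0.0003 0.0 -0.2 0.1; 0.0338 0.0112 0.0003 0.0 -0.2 0.1; 0.0385 0.0149 0.0004 0.0 -0.3 0.1; 0.0428 0.0190 0.0004 0.0 -0.3 0.1
```

arm_command --targets "0.0060 0.0007 0.0001 0 0 0; 0.0119 0.0017 0.0001 0 -0.1 0; 0.0177 0.0032 0.0002 0 -0.1 0; 0.0233 0.0053 0.0002 0 -0.2 0; 0.0287 0.0080 0.0003 0 -0.2 0.1; 0.0338 0.0112 0.0003 0 -0.2 0.1; 0.0385 0.0149 0.0004 0 -0.3 0.1; 0.0428 0.0190 0.0004 0 -0.3 0.1"

```text
clock: 36.2
position: [637.6, 6.8, 174.0]
tool_rot: [-0.657, -3.071, 0.006]
contact_force: [-4.5, -8.1, 6.9]
width: 18.9
```

```bash
python3 arc.py 595.4 50 0.8
```

```text
t 36.20 pos [637.6   6.8 174. ] ang -0.796 r 60.4 Frad 2.7 Ftan -8.9 Fz 6.9 w 18.9
0.0038 0.0047 0.0000 0.0 -0.0 0.0; 0.0074 0.0095 0.0001 0.1 -0.1 0.0; 0.0105 0.0146 0.0001 0.1 -0.1 0.0; 0.0131 0.0200 0.0001 0.1 -0.1 0.0; 0.0152 0.0256 0.0002 0.1 -0.1 0.0; 0.0166 0.0314 0.0002 0.2 -0.2 0.1; 0.0175 0.0374 0.0002 0.2 -0.2 0.1; 0.0178 0.0434 0.0002 0.2 -0.2 0.1
```

arm_command --targets "0.0038 0.0047 0 0 0 0; 0.0074 0.0095 0.0001 0.1 -0.1 0; 0.0105 0.0146 0.0001 0.1 -0.1 0; 0.0131 0.0200 0.0001 0.1 -0.1 0; 0.0152 0.0256 0.0002 0.1 -0.1 0; 0.0166 0.0314 0.0002 0.2 -0.2 0.1; 0.0175 0.0374 0.0002 0.2 -0.2 0.1; 0.0178 0.0434 0.0002 0.2 -0.2 0.1"

```text
clock: 37.2
position: [655.5, 48.0, 174.4]
tool_rot: [0.657, 3.07, -0.006]
contact_force: [1.6, -10.0, 5.2]
width: 18.3
```

```bash
python3 arc.py 595.4 50 0.8
```

```text
t 37.20 pos [655.5  48.  174.4] ang -0.034 r 60.2 Frad 2.0 Ftan -9.9 Fz 5.2 w 18.3
-0.0003 0.0060 -0.0000 0.0 -0.0 0.0; -0.0010 0.0120 -0.0000 0.1 -0.0 0.0; -0.0023 0.0178 -0.0001 0.1 -0.0 0.0; -0.0041 0.0235 -0.0001 0.1 -0.0 0.0; -0.0065 0.0290 -0.0001 0.2 -0.0 0.1; -0.0095 0.0342 -0.0001 0.2 -0.0 0.1; -0.0130 0.0391 -0.0001 0.2 -0.0 0.1; -0.0169 0.0436 -0.0002 0.3 -0.0 0.1
```

arm_command --targets "-0.0003 0.0060 0 0 0 0; -0.0010 0.0120 0 0.1 0 0; -0.0023 0.0178 -0.0001 0.1 0 0; -0.0041 0.0235 -0.0001 0.1 0 0; -0.0065 0.0290 -0.0001 0.2 0 0.1; -0.0095 0.0342 -0.0001 0.2 0 0.1; -0.0130 0.0391 -0.0001 0.2 0 0.1; -0.0169 0.0436 -0.0002 0.3 0 0.1"

```text
clock: 38.2
position: [639.9, 90.1, 174.6]
tool_rot: [0.656, 3.068, -0.001]
contact_force: [8.7, -4.9, 3.6]
width: 18.8
```

```bash
python3 arc.py 595.4 50 0.32
```

```text
t 38.20 pos [639.9  90.1 174.6] ang 0.734 r 59.9 Frad 3.2 Ftan -9.5 Fz 3.6 w 18.8
-0.0016 0.0018 -0.0001 0.0 0.0 0.0; -0.0033 0.0035 -0.0001 0.0 0.0 0.0; -0.0051 0.0051 -0.0002 0.0 0.1 0.0; -0.0069 0.0066 -0.0002 0.1 0.1 0.0; -0.0088 0.0081 -0.0003 0.1 0.1 0.0; -0.0108 0.0095 -0.0003 0.1 0.1 0.0; -0.0128 0.0108 -0.0004 0.1 0.1 0.0; -0.0149 0.0120 -0.0004 0.1 0.1 0.1
```

arm_command --targets "-0.0016 0.0018 0 0 0 0; -0.0033 0.0035 -0.0001 0 0 0; -0.0051 0.0051 -0.0002 0 0.1 0; -0.0069 0.0066 -0.0002 0.1 0.1 0; -0.0088 0.0081 -0.0003 0.1 0.1 0; -0.0108 0.0095 -0.0003 0.1 0.1 0; -0.0128 0.0108 -0.0004 0.1 0.1 0; -0.0149 0.0120 -0.0004 0.1 0.1 0.1"

```text
clock: 39.2
position: [626.4, 101.3, 174.7]
tool_rot: [0.654, 3.067, -0.0]
contact_force: [9.7, -2.3, 2.3]
width: 18.7
```

```bash
python3 arc.py 595.4 50 0.03
```

```text
t 39.20 pos [626.4 101.3 174.7] ang 1.026 r 59.9 Frad 3.1 Ftan -9.5 Fz 2.3 w 18.7
-0.0002 0.0002 -0.0001 0.0 0.0 -0.0; -0.0004 0.0003 -0.0001 0.0 0.1 -0.0; -0.0005 0.0004 -0.0002 0.0 0.1 -0.0; -0.0007 0.0005 -0.0002 0.0 0.1 -0.0; -0.0009 0.0006 -0.0003 0.1 0.1 -0.0; -0.0011 0.0007 -0.0004 0.1 0.2 -0.0; -0.0013 0.0009 -0.0004 0.1 0.2 -0.0; -0.0015 0.0010 -0.0005 0.1 0.2 -0.0
```

arm_command --targets "-0.0005 0.0003 0 0 0 0; -0.001 0.0006 0 0 0 0; -0.0015 0.0008 0 0 0 0; -0.002 0.0011 0 0 0 0; -0.0025 0.0014 0 0 0 0; -0.0025 0.0014 0 0 0 0; -0.0025 0.0014 0 0 0 0; -0.0025 0.0014 0 0 0 0"

```text
clock: 40.2
position: [625.2, 101.9, 174.8]
tool_rot: [0.654, 3.064, -0.001]
contact_force: [9.4, -1.0, 1.8]
width: 18.0
```

```bash
python3 arc.py 595.4 50 0.02
```

```text
t 40.20 pos [625.2 101.9 174.8] ang 1.050 r 59.9 Frad 3.8 Ftan -8.6 Fz 1.8 w 18.0
-0.0001 0.0002 -0.0001 0.0 0.0 0.0; -0.0002 0.0003 -0.0002 0.0 0.1 0.0; -0.0003 0.0003 -0.0002 0.1 0.1 0.0; -0.0005 0.0004 -0.0003 0.1 0.2 0.0; -0.0006 0.0005 -0.0004 0.1 0.2 0.0; -0.0007 0.0006 -0.0005 0.1 0.3 0.0; -0.0009 0.0006 -0.0005 0.1 0.3 0.0; -0.0010 0.0007 -0.0006 0.2 0.4 0.0
```

arm_command --targets "0.0005 -0.0003 0 0 0 0; 0.001 -0.0006 0 0 0 0; 0.001 -0.0006 0 0 0 0; 0.001 -0.0006 0 0 0 0; 0.001 -0.0006 0 0 0 0; 0.001 -0.0006 0 0 0 0; 0.001 -0.0006 0 0 0 0; 0.001 -0.0006 0 0 0 0"

```text
clock: 41.2
position: [626.1, 101.4, 174.7]
tool_rot: [0.654, 3.064, -0.001]
contact_force: [2.9, 4.1, 2.5]
width: 18.6
```

arm_command --targets "0 0 0 0 0 0; 0 0 0 0 0 0; 0 0 0 0 0 0; 0 0 0 0 0 0; 0 0 0 0 0 0; 0 0 0 0 0 0; 0 0 0 0 0 0; 0 0 0 0 0 0" --jaw 0.036

```text
clock: 42.2
position: [626.1, 101.4, 174.7]
tool_rot: [0.654, 3.064, -0.001]
contact_force: [0.3, -0.6, 0.9]
width: 35.8
```

arm_command --targets "0 0 0.005 0 0 0; 0 0 0.015 0 0 0; 0 0 0.03 0 0 0; 0 0 0.045 0 0 0; 0 0 0.06 0 0 0; 0 0 0.08 0 0 0; 0 0 0.1 0 0 0; 0 0 0.12 0 0 0"

```text
clock: 43.2
position: [626.1, 101.4, 296.2]
tool_rot: [0.654, 3.064, -0.001]
contact_force: [0.5, -0.1, -0.4]
width: 36.1
```

arm_command --targets "-0.02 0.03 0 0 0 0; -0.04 0.06 0 0 0 0; -0.06 0.09 0 0 0 0; -0.09 0.13 0 0 0 0; -0.12 0.17 0 0 0 0; -0.15 0.21 0 0 0 0; -0.18 0.25 0 0 0 0; -0.2 0.28 0 0 0 0"

```text
clock: 44.2
position: [424.7, 383.0, 297.3]
tool_rot: [0.653, 3.063, 0.001]
contact_force: [1.3, 0.1, -0.3]
width: 36.0
```

```bash
python3 loc.py
python3 - <<'E'
from h import *
s=env.sense(); print(s["clock"],s["position"],s["contact_force"])
a=imaging.read_camera("scene")["pixels"][130:330,150:400]; cv2.imwrite("pics/e1.png",cv2.resize(a,None,fx=3,fy=3,interpolation=2))
E
```

```text
scene rim [597.4  49.4  59. ] 331 handle 71 [628.9 100.8 179. ] [636.9 108.9 194.5] [615.   90.6 155.2] stem [596.8  49.2 160.8]
top rim [591.7  50.4  58.7] 574 handle 62 [621.8 102.  181.7] [632.6 112.1 192.3] [614.1  92.6 156.2] stem [591.   52.7 161.1]
44.3 [424.08556308 383.86754262 297.27002684] [1.0880609  0.24373926 0.74134567]
```

View pics/e1.png

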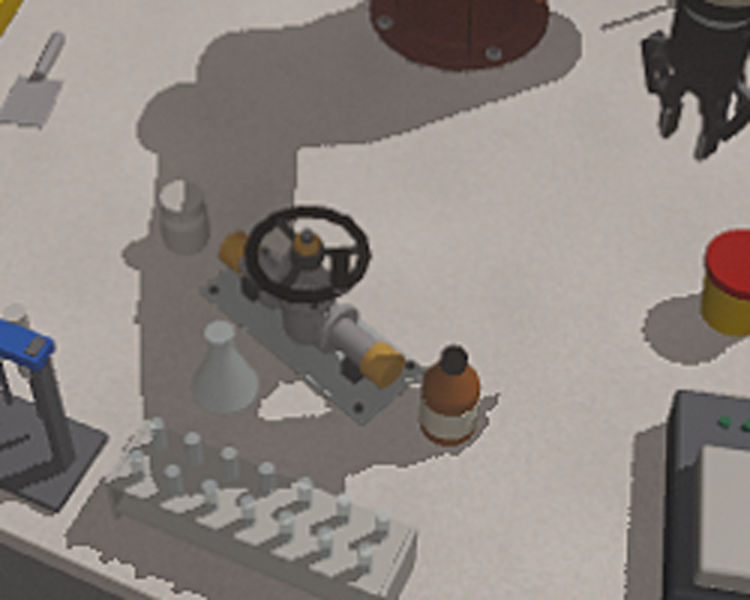

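The picture shows the gripper away from the wheel (upper right, ~700,90). The bottle, flask, jar, tub and spatula are at the same pixels as before, and the handle is at about (340,265). I'm handing in.

```bash
python3 -c "
from h import *
print(order.sign_off())"
```

```text
the job is handed in; nothing more can be done
None
```

I closed the valve gently onto its seat, opened it by one full turn of the nut, let go of the wheel and handed the job in at about 44 s.

- **Closing:** driving the wheel clockwise took about 9.3 N along the rim. It rose to a peak reading of 15.6 N where the gate met its seat, at wheel angle about -0.39 rad. That is at most about 0.015 rad into the seat, against the 0.25 rad damage limit.
- **Play:** turning back, the wheel ran loose for about 1.44 rad (0.23 turn). It took up the nut at wheel angle 1.05 rad.
- **Opening:** I then drove the nut anticlockwise at 8.4–9.9 N for one full turn, ending at 1.050 rad. I estimate the turn is right to about ±0.03 rad.
- **Last checks:** the gripper is clear of everything with no contact force. The last scene picture shows the bottle, flask, jar, tub and spatula where they were. The depth reading puts the handle where I released it.
- **Not confirmed:** the stem's rise was not checked by camera, because the depth readings are too coarse for 2.5 mm. The two cameras also disagreed by about 5 mm on the hub's x position, so I used the centre of the arc the arm actually traced.

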